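# Scan the carton label

### The arm

A 6-joint arm with a two-finger parallel gripper is mounted at the origin on the work surface. World frame = base frame: x ahead of the robot, y to its left, z up, the work surface at z = 0. Lengths are in mm, angles in rad, forces in N, time in s.
With the tool pointing down it reaches from about 300 to 775 mm from the base axis. Payload 14.6 kg.
Tool frame: the origin (TCP) lies between the finger pads; the fingertips stand 22 mm ahead of it and the grasp point (between the pads) lies 3 mm ahead of it (finger_overhang is the distance from the TCP to the fingertips, in mm); z points along the fingers, y is the direction in which the jaws open and shut (so a half turn about z gives the same grasp; the last joint's range is limited). The gripper opens to 94 mm and grips with 3 to 60 N. Pads are 16 mm wide; open, the fingers measure 119 mm over their backs; the gripper's body (75 mm by 177 mm) begins 78 mm behind the grasp point.
Start: joints at [-1.351, 0.3, 1.521, -0, 1.321, -0.067], TCP at [155.58, -527.527, 227.446] pointing down, gripper open.
Joint ranges: [-3.03, 3.03], [-0.79, 2.21], [0.23, 2.52], [-1.04, 4.18], [0, 3.07], [-2.55, 2.55]. Speed limits (rad/s): [2.22, 2.22, 2.57, 3.14, 3.14, 3.14].

### API

Orientations are given as [roll, pitch, yaw] about the fixed x, y, z axes, in that order (R = Rz(yaw) Ry(pitch) Rx(roll)).
In Python, from cell import * gives the robot as it stands.
- The arm moves only by the tool jog_arm, never from a script. Its argument "increments" is a list of rows, each a list of 7 numbers: the shift along the tool's x, y, z in cm, then the turn, a rotation vector about the tool's x, y, z in degrees, then the finger opening in cm, from 0 to 9.4. In form: [[x, y, z, wx, wy, wz, grip], ...]. A call has 1 to 20 rows; each row shifts and turns the commanded pose from where the row before left it, along the tool's axes as they then stand; what a row does not reach is not made up. A row lasts 1/8 s, in which the tool goes at most 62.5 mm and 10.7 degrees, less where a joint would pass 70% of its speed; a pose out of reach is approached as far as the arm can. A call is refused whole if a number of a shift passes 6.25 or a number of a turn 10.7, either way. A call with a gripper value outside its range is refused whole. The fingers move at their own pace and stop on an object; "squeeze" is the grip in N (left out, the last holds). Time passes only in rows, so rows that do not move let the fingers close. It gives the time, the measured TCP pose, the force and the opening at its end, in the units of the state.
- read_state(): the state, without advancing time (a new reading comes with each control period).
- camera(name): name is "scene" or "top"; returns a dict with "image" (384x512x3 uint8, red, green, blue), "K" (3x3 intrinsics, pixels), "rvec" (rotation vector, rad) and "tvec" (3), from world to camera coordinates, as OpenCV has them. Camera axes: x right, y down, z forward; pixel columns grow to the right and rows downward; lengths in mm; the calibration is good to about 2 mm. A picture is of the moment at which its call begins. There is no depth.
- sign_off(): hands the job in, once; it reports no verdict.
Trained networks look in a picture, given as the dict that the camera call returned (one of the last four; its "shot" number tells which), for a name from the list of things; names that differ only in an ending like _2 or _b are one class to them, and where a whole thing is asked for, a point or a joint stands for the part that bears it (a point fixed in the world has none). Each returns a list of dicts, best first, with "conf" (0 to 1); they miss things now and then, are a little off and sometimes report something else, mostly with a low value. They report only what shows in the picture. A call takes as long as a camera call. They do not tell look-alikes from the thing itself.
- recognise(picture, name): "centre" ([x, y, z] in mm, in the coordinates of the camera as it stood for that picture, good to about 4 mm: the middle of the surface that is visible of it).
- regions_of(picture, name): "mask" (384x512 bool, what is visible of it).
The state is a dict: "clock": time; "joints": joint angles; "qd": joint speeds; "effort": joint torques, N m; "eef_pos": TCP position; "eef_rot": TCP orientation; "wrist_force": force on the tool from outside, world axes, zero at the start; "moment": the same for the moment, N m; "finger_gap": finger opening in mm.
Only numpy, scipy, OpenCV 4.12 (cv2) and the standard library are available. Lean on these libraries where they do the work, as an engineer would, in place of code of your own. Each camera call takes 0.05 s, during which the arm holds its last target.

### The job

A small yellow box of screws stands on the shipping label of the carton. First move it, right way up, into the blue tray and let go of it there; then draw the orange hand scanner up out of its stand, turn it nose-down and finish while still holding it in the air, about 10 cm above the label, pointing roughly straight down at the middle of the label and touching nothing else. Do not push the carton about, and leave the other things on the bench where they are.

Things in the scene. Friction and masses are not known exactly. Their poses are not given: they have to be found in the camera images.
- screw_box_center (a point): centre of the small yellow box of screws with black bands and a white patch on top, 64 mm (its x) x 44 mm (its y) x 36 mm high, about 0.25 kg; z is up. It stands on the label of the carton at the start; seen from above, the white rim of the label shows round it.
- label (a point): centre of the white bar-code label, 90 x 70 mm, on the top face of a heavy brown carton (260 mm along x, 180 mm along y, 60 mm high, 3 kg, loose on the bench). The point lies on the top face, 60 mm above the bench, 50 mm from the carton's middle towards its -x side; z is up.
- carton: the heavy brown carton itself, 260 x 180 x 60 mm; origin at the centre of its underside.
- tray: shallow open blue tray fixed to the bench, 170 mm (x) x 150 mm (y) outside, walls 4 mm thick and 35 mm high, floor 4 mm thick; origin at the centre of its underside, z up.
- stand: fixed scanner stand: round black foot 112 mm across and 12 mm thick with an upright grey rectangular sleeve (46 x 38 mm outside, 38 x 30 mm inside, top 70 mm above the bench) that holds the scanner's handle; origin at the centre of its underside. The scanner must rise 60 mm to leave the sleeve.
- scanner_head (a point): centre of the scanner's head: an orange box 95 mm long, 40 mm wide (grip its flat sides from above), 38 mm high. x: the direction it looks, out of the nose, 30 degrees below level as parked; y: across the head, its sides 20 mm each way; z: out of its top. Parked, this centre is 132 mm above the bench, the head's highest edge 172 mm.
- scanner_window (a point): centre of the dark red window at the nose of the scanner, 48 mm ahead of the head's centre along x; same axes: x is the direction in which the scanner looks.
- scanner: the pistol-grip scanner, about 0.2 kg: black handle 34 mm (x) x 26 mm (y), parked upright in the stand's sleeve. Origin at the centre of the handle's lower end, z up along the handle, nose towards -x; the head's centre is at x -12, z 120 mm.
- screw_box: the small yellow box of screws; origin at the centre of its underside.
- tape_roll: roll of brown packing tape, 84 mm across, 24 mm high, lying on the carton behind the label; leave it. Origin at the centre of its underside.
- big_bolt: steel bolt standing on its head, 34 mm across, 65 mm high, on the bench behind the stand; leave it. Origin at the centre of its underside.
- mug: white mug, 80 mm across, 90 mm high, at the left; leave it. Origin at the centre of its underside.
- nut_jar: clear jar with red cap, 70 mm across, 100 mm high, at the right; leave it. Origin at the centre of its underside.
Mind the look-alikes: they are no part of the job. Leave any green or pink look-alike of the mug alone.

How it is judged:
By the outcome, as a careful person would: the job done as asked, in the order asked, and still so for the second after the job is handed in, while the arm keeps its last pose, push and grip.
It also fails if it takes over 58 s, if anything falls off the work surface, if the arm or the gripper's body presses on something with over 40 N, if the wrist force passes 120 N, or if a joint passes its speed limit or range.

## Working session

There is one attempt and no reset: what is moved stays moved. The work goes in short steps, Python scripts to look and compute and a tool call to move; the robot and the scene stay as the last step left them, time stands still between calls to the robot, and variables do not carry over. Pictures are saved under pics/ and viewed, and the job is handed in when it is done.

Besides the shell and the picture viewer there is one more tool, called as name(argument=value, ...), one argument or row to a line, values as JSON. jog_arm: Moves the arm, as the interface text tells. Its arguments: {"type":"object","properties":{"increments":{"type":"array"},"squeeze":{"type":"number"}},"required":["increments"]}

```bash
ls; mkdir -p pics
python3 - <<'E'
from cell import *
import cv2
print(read_state())
for n in("scene","top"):
    p=camera(n); cv2.imwrite(f"pics/{n}0.png",p["image"][:,:,::-1]); print(n,p["K"],p["rvec"],p["tvec"])
    R=cv2.Rodrigues(p["rvec"])[0] if True else 0
    import numpy as np
    for t in ["screw_box","label","carton","tray","stand","scanner_head","scanner_window","tape_roll","big_bolt","mug","nut_jar"]:
        for d in recognise(p,t)[:3]:
            print(t,round(d["conf"],2),np.round(R.T@(np.array(d["centre"])-np.array(p["tvec"]).ravel())))
E
```

```text
pics
{'clock': 0.0, 'joints': array([-1.35061775e+00,  3.00451858e-01,  1.52160841e+00,  2.52643370e-05,
        1.32067897e+00, -6.66248556e-02]), 'qd': array([-0.00045052, -0.00148376,  0.00380605, -0.00192257, -0.000243  ,
       -0.0004293 ]), 'effort': array([-2.08350255e-03, -5.31807554e+01, -3.52738094e+01,  7.07661593e-02,
        2.44112348e-02, -1.01505952e-04]), 'eef_pos': array([ 155.52493521, -527.29938679,  226.88530697]), 'eef_rot': array([-3.14045024e+00, -1.00751358e-04,  2.86797107e-01]), 'wrist_force': array([ 0.01789831, -0.17963644,  0.34351138]), 'moment': array([-0.00242895, -0.00359445, -0.01039555]), 'finger_gap': 94.01524000276187}
scene [[392.16780141   0.         255.0845983 ]
 [  0.         392.16780141 189.31899775]
 [  0.           0.           1.        ]] [ 1.91494859  1.31099101 -0.66910668] [-148.42015345 -201.03278843 1665.22944622]
screw_box 0.55 [566. 255.  92.]
label 0.56 [649. 224.  61.]
carton 0.94 [647. 224.  57.]
tray 0.96 [548.   1.   1.]
tray 0.46 [648. 222.  58.]
tray 0.15 [566. 255.  92.]
stand 0.65 [ 555. -250.   11.]
stand 0.65 [ 546. 
[... 310 characters left out ...]
ut_jar 0.7 [ 497. -520.   66.]
top [[417.03932444   0.         255.91684057]
 [  0.         417.03932444 194.10797697]
 [  0.           0.           1.        ]] [ 2.17774242 -2.23502898  0.06466331] [ -17.65708845  451.99205726 1493.54213334]
screw_box 0.84 [544. 255.  98.]
label 0.72 [ 524. -229.   12.]
label 0.66 [596. 242.  59.]
carton 0.6 [596. 242.  60.]
carton 0.58 [ 525. -228.   11.]
carton 0.39 [ 467. -511.  103.]
tray 0.62 [552.  -5.   3.]
stand 0.69 [ 526. -232.   11.]
stand 0.55 [593. 244.  57.]
scanner_head 0.79 [ 509. -244.  148.]
scanner_window 0.84 [ 514. -247.  148.]
tape_roll 0.66 [667. 286.  84.]
mug 0.84 [278. 470.  39.]
mug 0.77 [375. 324.  26.]
mug 0.63 [412. 575.  41.]
```

Run:
```python
import cv2
for n in("scene","top"):
    i=cv2.imread(f"pics/{n}0.png"); cv2.imwrite(f"pics/{n}0b.png",cv2.resize(i,(800,600),interpolation=cv2.INTER_CUBIC))
i=cv2.imread("pics/top0.png");print(i.shape)
```

```text
(384, 512, 3)
```

View pics/scene0b.png

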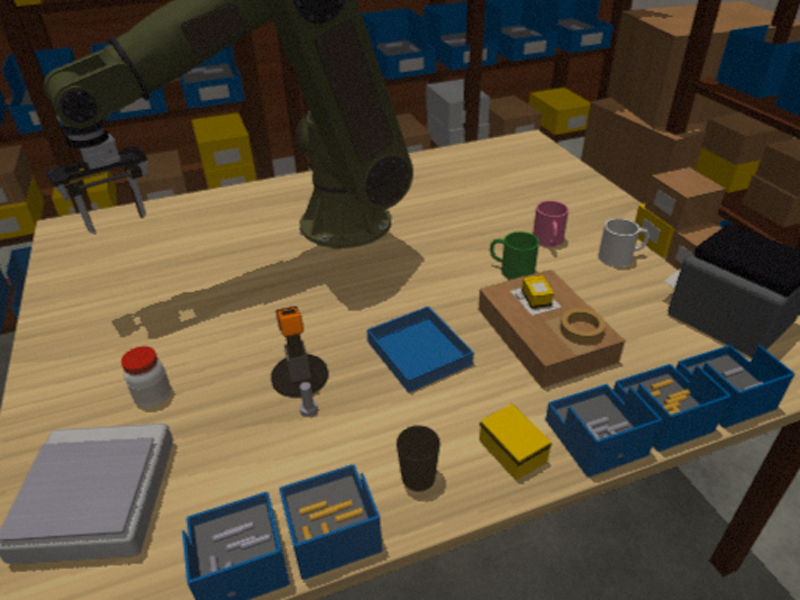

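View pics/top0b.png

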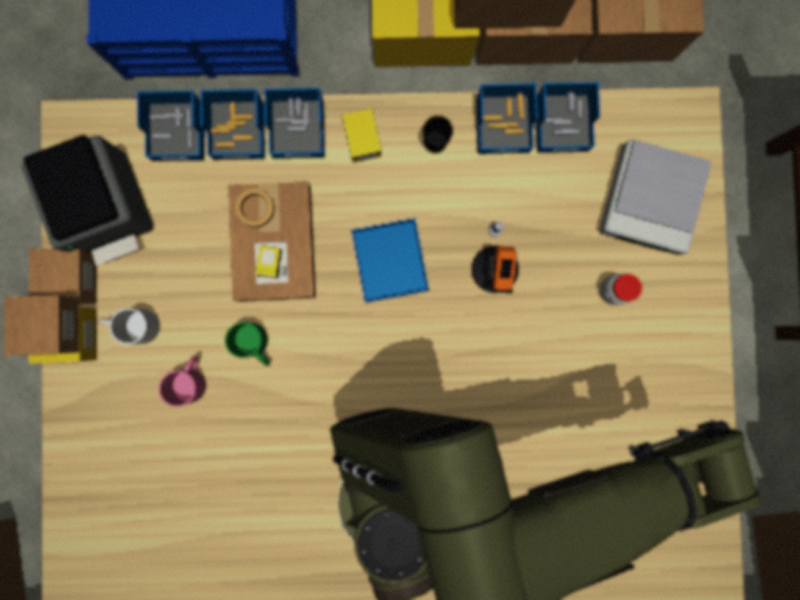

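```bash
python3 - <<'E'
import cv2,numpy as np
s=cv2.imread("pics/scene0.png");t=cv2.imread("pics/top0.png")
f=lambda i,x,y,w,h:cv2.resize(i[y:y+h,x:x+w],(400,300),interpolation=cv2.INTER_CUBIC)
o=np.vstack([np.hstack([f(s,150,185,96,72),f(s,296,165,112,84)]),np.hstack([f(t,285,136,72,54),f(t,135,110,112,84)])])
cv2.imwrite("pics/crop0.png",o)
E
python3 -c "
import cell;print([n for n in dir(cell) if n[0]!='_'])"
```

```text
['Unreachable', 'camera', 'finger_overhang', 'read_state', 'recognise', 'regions_of', 'sign_off']
```

View pics/crop0.png

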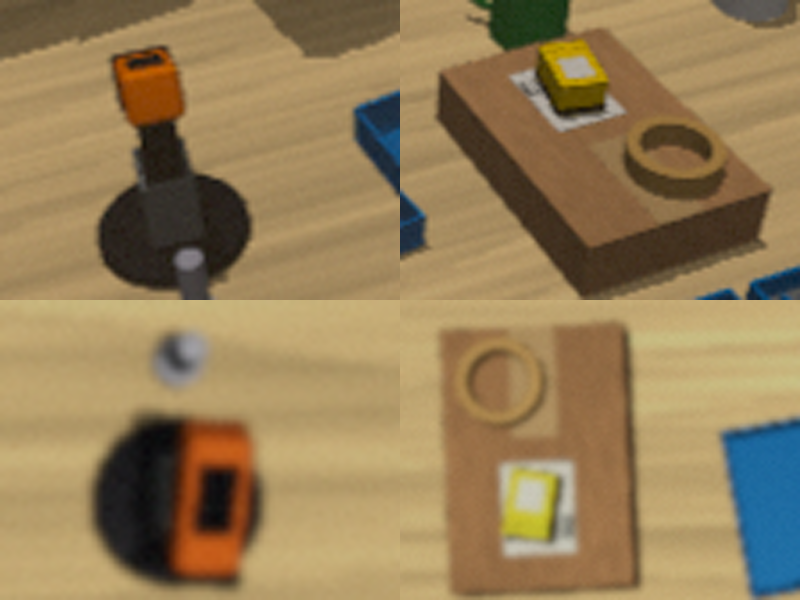

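```bash
cat > h.py <<'E'
from cell import *
import cv2,numpy as np
from scipy.optimize import minimize
def proj(p,X):
    return cv2.projectPoints(np.asarray(X,float).reshape(-1,3),np.array(p["rvec"],float),np.array(p["tvec"],float),np.array(p["K"],float),None)[0].reshape(-1,2)
def boxpts(sx,sy,z0,z1,cx=0,cy=0):
    return np.array([[cx+a*sx/2,cy+b*sy/2,z] for a in(-1,1) for b in(-1,1) for z in(z0,z1)],float)
def place(P,v):
    c,s=np.cos(v[2]),np.sin(v[2]); return P@np.array([[c,s,0],[-s,c,0],[0,0,1]])+[v[0],v[1],v[3] if len(v)>3 else 0]
def hullmask(pts,S=4):
    m=np.zeros((384*S,512*S),np.uint8); h=cv2.convexHull(np.round((pts+.5)*S*16-8).astype(np.int32))
    cv2.fillPoly(m,[h],1,shift=4); return cv2.resize(m.astype(np.float32),(512,384),interpolation=cv2.INTER_AREA)
def fit(pms,P,v0):
    def cost(v): return sum(np.abs(hullmask(proj(p,place(P,v)))-m).sum()/m.sum() for p,m in pms)
    best=None
    for dy in(-.25,0,.25):
        x0=np.array([v0[0],v0[1],v0[2]+dy]);
        r=minimize(cost,x0,method="Nelder-Mead",options=dict(initial_simplex=x0+np.array([[0,0,0],[15,0,0],[0,15,0],[0,0,.15]]),xatol=.05,fatol=1e-4))
        if best is None or r.fun<best.fun: best=r
    return best.x,best.fun
def hull(m):
    n,l,st,_=cv2.connectedComponentsWithStats(m.astype(np.uint8)); k=1+np.argmax(st[1:,4]); m=(l==k).astype(np.uint8)
    c=cv2.findContours(m,cv2.RETR_EXTERNAL,cv2.CHAIN_APPROX_NONE)[0]; o=np.zeros((384,512),np.uint8)
    cv2.fillPoly(o,[cv2.convexHull(max(c,key=cv2.contourArea))],1); return o.astype(np.float32)
def best_mask(p,name,xyz):
    u=proj(p,[xyz])[0]; b=None
    for d in regions_of(p,name):
        m=d["mask"]; ys,xs=np.nonzero(m)
        if len(xs) and np.hypot(xs.mean()-u[0],ys.mean()-u[1])<25: return hull(m),d["conf"]
    return None,0
E
cat > m1.py <<'E'
from h import *
ps={n:camera(n) for n in("scene","top")}
def go(name,P,v0,xyz,z=None):
    pm=[]
    for n,p in ps.items():
        m,c=best_mask(p,name,xyz); print(name,n,round(c,2), None if m is None else m.sum())
        if m is not None: pm.append((p,m))
    if pm:
        for q in ([pm]+[[x] for x in pm] if len(pm)>1 else [pm]):
            v,f=fit(q,P,v0); print("   ",np.round(v[:2],1),"yaw deg",round(np.degrees(v[2]),1),"cost",round(f,3))
go("carton",boxpts(260,180,0,60),[600,245,0],[600,245,60])
go("tray",boxpts(170,150,0,35),[550,0,.15],[550,0,20])
go("screw_box",boxpts(64,44,60,96),[545,253,0],[545,253,85])
go("label",boxpts(90,70,60,60.1),[548,250,0],[548,250,60])
t=np.radians(30);L=np.array([-np.cos(t),0,-np.sin(t)]);U=np.array([-np.sin(t),0,np.cos(t)]);Y=np.array([0,1,0])
H=np.array([[-12,0,132]]) # approx
H=np.array([a*47.5*L+b*20*Y+c*19*U for a in(-1,1) for b in(-1,1) for c in(-1,1)])+[0,0,132]
go("scanner_head",H,[530,-240,0],[530,-240,132])
a=np.linspace(0,2*np.pi,40)
go("stand",np.c_[56*np.cos(a),56*np.sin(a),a*0+12],[540,-240,0],[540,-240,12])
E
python3 m1.py
```

```text
carton scene 0.8 4353.0
carton top 0.82 4132.0
    [600.1 259.7] yaw deg 0.9 cost 0.064
    [603.1 258.9] yaw deg 0.9 cost 0.019
    [597.1 260. ] yaw deg 1.2 cost 0.024
tray scene 0.62 2389.0
tray top 0.89 2197.0
    [553.4  -5.4] yaw deg 9.7 cost 0.117
    [556.   -5.2] yaw deg 9.7 cost 0.034
    [549.4  -5.4] yaw deg 9.3 cost 0.064
screw_box scene 0.9 335.0
screw_box top 0.52 266.0
    [548.1 262. ] yaw deg -10.8 cost 0.301
    [553.2 262.4] yaw deg -11.2 cost 0.087
    [546.7 261.4] yaw deg -12.2 cost 0.118
label scene 0.88 4306.0
label top 0.88 4089.0
    [676.1 213.7] yaw deg -13.2 cost 1.759
    [727.4 181. ] yaw deg 14.2 cost 0.873
    [539.7 266.7] yaw deg -20.1 cost 0.868
scanner_head scene 0.58 450.0
scanner_head top 0.96 444.0
    [ 514.5 -247.2] yaw deg -2.6 cost 0.495
    [ 523.3 -248. ] yaw deg -3.0 cost 0.388
    [ 514.1 -246.7] yaw deg -1.2 cost 0.073
stand scene 0.67 931.0
stand top 0.61 343.0
    [ 526.3 -246.2] yaw deg 3.8 cost 1.449
    [ 538.4 -247.7] yaw deg -6.2 cost 0.177
    [ 528.6 -233.1] yaw deg -0.9 cost 1.196
```

```bash
cat > m2.py <<'E'
from h import *
ps={n:camera(n) for n in("scene","top")}
t=np.radians(30);L=np.array([-np.cos(t),0,-np.sin(t)]);U=np.array([-np.sin(t),0,np.cos(t)]);Y=np.array([0,1,0])
H=np.array([a*47.5*L+b*20*Y+c*19*U for a in(-1,1) for b in(-1,1) for c in(-1,1)])+[0,0,132]
pm=[]
for n,p in ps.items():
    h=cv2.cvtColor(p["image"],cv2.COLOR_RGB2HSV); m=((h[...,0]<=14)&(h[...,1]>170)&(h[...,2]>70)).astype(np.uint8)
    u=proj(p,[[520,-247,132]])[0]; b=np.zeros_like(m); cv2.circle(b,(int(u[0]),int(u[1])),25,1,-1)
    m=hull(m&b); print(n,m.sum(),"pred",hullmask(proj(p,place(H,[518,-247,0]))).sum()); pm.append((p,m))
for q in(pm,pm[:1],pm[1:]):
    v,f=fit(q,H,[518,-247,0]); print(np.round(v[:2],1),np.degrees(v[2]).round(1),round(f,3))
E
python3 m2.py
```

```text
scene 255.0 pred 302.25
top 370.0 pred 436.3125
[ 515.8 -249.9] -3.8 0.343
[ 516.7 -248.9] -4.5 0.104
[ 514.8 -251.5] -1.9 0.184
```

jog_arm(
  increments=[
    [2, -2, -0.4, 0, 0, 0, 7],
    [3.8, -4.1, -0.4, 0, 0, 0, 7],
    [3.8, -4.1, -0.4, 0, 0, 0, 7],
    [3.8, -4.1, -0.4, 0, 0, 0, 7],
    [3.8, -4.1, -0.4, 0, 0, 0, 7],
    [3.8, -4.1, 0, 0, 0, 0, 7],
    [3.8, -4.1, 0, 0, 0, 0, 7],
    [3.8, -4.1, 0, 0, 0, 0, 7],
    [3.8, -4.1, 0, 0, 0, 0, 7],
    [3.8, -4.1, 0, 0, 0, 0, 7],
    [3.8, -4.1, 0, 0, 0, 0, 7],
    [3.8, -4.1, 0, 0, 0, 0, 7],
    [3.8, -4.1, 0, 0, 0, 0, 7],
    [3.8, -4.1, 0, 0, 0, 0, 7],
    [3.8, -4.1, 0, 0, 0, 0, 7],
    [3.8, -4.1, 0, 0, 0, 0, 7],
    [0, 0, 0, 0, 0, 9, 7],
    [0, 0, 0, 0, 0, 9, 7],
    [0, 0, 0, 0, 0, 9, 7],
    [0, 0, 0, 0, 0, 0, 7],
  ],
)

```text
clock: 4.5
eef_pos: [541.9, 248.4, 247.4]
eef_rot: [3.142, 0.0, -0.183]
wrist_force: [0.3, -0.5, -0.9]
finger_gap: 70.2
```

jog_arm(
  increments=[
    [0.5, -1.5, 2, 0, 0, 0, 7],
    [0, 0, 4, 0, 0, 0, 7],
    [0, 0, 4, 0, 0, 0, 7],
    [0, 0, 2.4, 0, 0, 0, 7],
    [0, 0, 0, 0, 0, 0, 7],
  ],
)

```text
clock: 5.12
eef_pos: [548.8, 261.9, 122.0]
eef_rot: [3.14, 0.003, -0.181]
wrist_force: [0.8, -0.3, 0.7]
finger_gap: 70.0
```

```bash
cat > look.py <<'E'
import sys
from h import *
tag=sys.argv[1]; xyz=np.array(eval(sys.argv[2]),float); r=int(sys.argv[3])
o=[]
for n in("scene","top"):
    p=camera(n);u=proj(p,[xyz])[0].astype(int);x,y=max(0,u[0]-r),max(0,u[1]-r)
    o.append(cv2.resize(p["image"][y:y+2*r,x:x+2*r,::-1],(400,400),interpolation=cv2.INTER_CUBIC)); print(n,x,y)
cv2.imwrite(f"pics/{tag}.png",np.hstack(o)); s=read_state(); print(np.round(s["joints"],3),np.round(s["eef_pos"],1),np.round(s["eef_rot"],3))
E
python3 look.py a1 [550,260,90] 50
```

```text
scene 293 133
top 120 116
[0.385 0.527 1.451 0.    1.163 2.138] [549.9 262.4 124.5] [-3.141e+00 -1.000e-03 -1.830e-01]
```

View pics/a1.png

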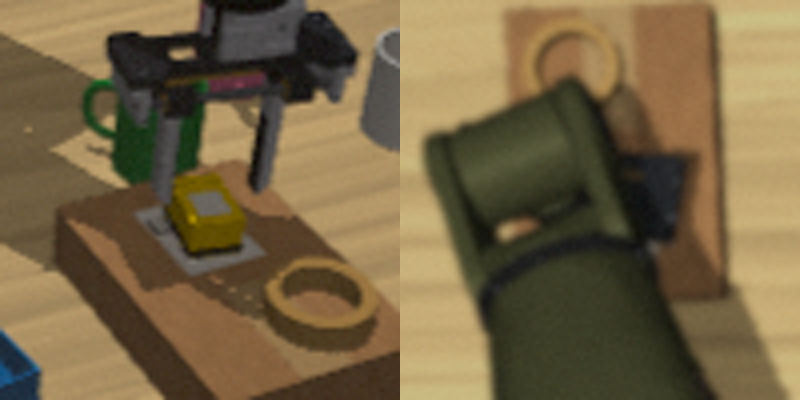

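jog_arm(
  increments=[
    [0, 0, 2, 0, 0, 0, 7],
    [0, 0, 1.6, 0, 0, 0, 7],
    [0, 0, 0, 0, 0, 0, 7],
  ],
)

```text
clock: 5.6
eef_pos: [549.3, 262.2, 87.0]
eef_rot: [3.141, 0.001, -0.184]
wrist_force: [0.1, 0.2, 0.0]
finger_gap: 70.0
```

jog_arm(
  increments=[
    [0, 0, 0, 0, 0, 0, 5],
    [0, 0, 0, 0, 0, 0, 4.6],
    [0, 0, 0, 0, 0, 0, 3.5],
    [0, 0, 0, 0, 0, 0, 3.5],
    [0, 0, 0, 0, 0, 0, 3.5],
  ],
  squeeze=20,
)

```text
clock: 6.22
eef_pos: [549.7, 262.1, 88.0]
eef_rot: [3.141, -0.001, -0.184]
wrist_force: [-1.9, -4.1, 6.2]
finger_gap: 43.9
```

jog_arm(
  increments=[
    [0, 0, -1, 0, 0, 0, 3.5],
    [0, 0, -3, 0, 0, 0, 3.5],
    [0, 0, -4, 0, 0, 0, 3.5],
    [0, 0, -2, 0, 0, 0, 3.5],
    [0.3, 1.5, 0, 0, 0, 0, 3.5],
    [0.7, 3.5, 0, 0, 0, 0, 3.5],
    [0.9, 4.2, 0, 0, 0, 0, 3.5],
    [0.9, 4.2, 0, 0, 0, 0, 3.5],
    [0.9, 4.2, 0, 0, 0, 0, 3.5],
    [0.9, 4.2, 0, 0, 0, 0, 3.5],
    [0.5, 3, 0, 0, 0, 0, 3.5],
    [0.2, 1.4, 0, 0, 0, 0, 3.5],
    [0, 0, 0, 0, 0, -8, 3.5],
    [0, 0, 0, 0, 0, -8, 3.5],
    [0, 0, 0, 0, 0, -4, 3.5],
    [0, 0, 0, 0, 0, 0, 3.5],
  ],
)

```text
clock: 8.22
eef_pos: [553.2, -4.7, 186.8]
eef_rot: [-3.141, 0.001, 0.165]
wrist_force: [-0.1, -0.6, -2.6]
finger_gap: 43.6
```

```bash
python3 look.py a2 [553,-5,60] 60
```

```text
scene 207 150
top 188 104
[-0.075  0.343  1.561  0.     1.238  1.333] [553.4  -4.8 187.1] [-3.141e+00  1.000e-03  1.630e-01]
```

View pics/a2.png

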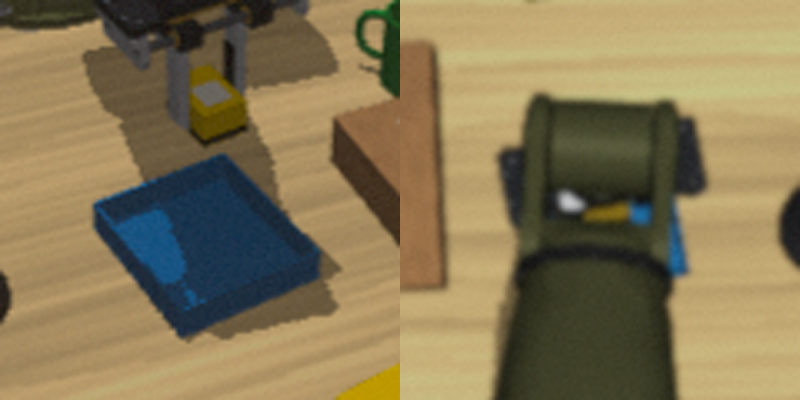

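jog_arm(
  increments=[
    [0, 0, 2, 0, 0, 0, 3.5],
    [0, 0, 4, 0, 0, 0, 3.5],
    [0, 0, 4, 0, 0, 0, 3.5],
    [0, 0, 3, 0, 0, 0, 3.5],
    [0, 0, 1.4, 0, 0, 0, 3.5],
    [0, 0, 0.5, 0, 0, 0, 3.5],
    [0, 0, 0.3, 0, 0, 0, 3.5],
    [0, 0, 0.1, 0, 0, 0, 3.5],
    [0, 0, 0, 0, 0, 0, 3.5],
  ],
)

```text
clock: 9.45
eef_pos: [553.8, -5.0, 35.0]
eef_rot: [3.141, -0.001, 0.165]
wrist_force: [-0.0, 0.3, -2.0]
finger_gap: 43.6
```

jog_arm(
  increments=[
    [0, 0, 0.2, 0, 0, 0, 3.5],
    [0, 0, 0.1, 0, 0, 0, 3.5],
    [0, 0, 0, 0, 0, 0, 3.5],
  ],
)

```text
clock: 9.82
eef_pos: [553.7, -5.0, 32.0]
eef_rot: [3.141, -0.0, 0.165]
wrist_force: [-3.2, 0.2, 4.5]
finger_gap: 43.9
```

jog_arm(
  increments=[
    [0, 0, 0, 0, 0, 0, 5],
    [0, 0, 0, 0, 0, 0, 6],
    [0, 0, 0, 0, 0, 0, 6.2],
    [0, 0, -1, 0, 0, 0, 6.2],
    [0, 0, -4, 0, 0, 0, 6.2],
    [0, 0, -5, 0, 0, 0, 6.2],
    [0, 0, -5, 0, 0, 0, 6.2],
    [0, 0, -5, 0, 0, 0, 6.2],
    [0, 0, -3, 0, 0, 0, 6.2],
    [0, 0, 0, 0, 0, 0, 6.2],
  ],
)

```text
clock: 11.08
eef_pos: [554.1, -5.0, 264.2]
eef_rot: [3.141, -0.005, 0.165]
wrist_force: [0.2, 0.0, -1.4]
finger_gap: 61.5
```

```bash
python3 look.py a3 [553,-5,60] 60
```

```text
scene 207 150
top 188 104
[-0.075  0.284  1.463  0.     1.395  1.331] [553.2  -5.  260.9] [-3.141e+00  1.000e-03  1.650e-01]
```

View pics/a3.png

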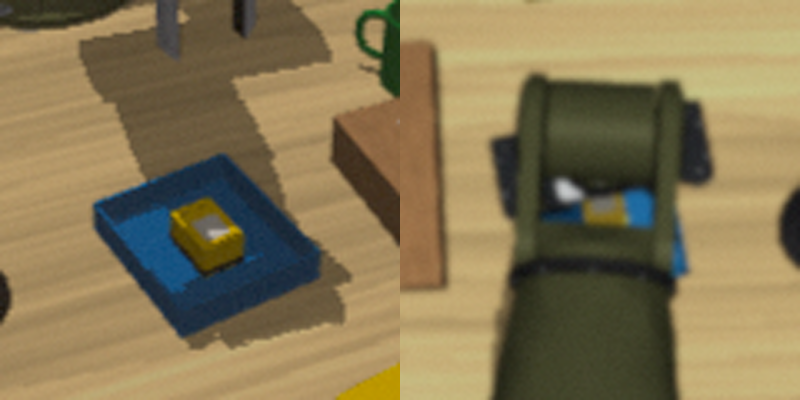

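jog_arm(
  increments=[
    [0, 0, 0, 0, 0, 6.2, 7],
    [0, 0, 0, 0, 0, 6.2, 7],
    [0.3, 2.5, 0, 0, 0, 0, 7],
    [0.5, 4.5, 0, 0, 0, 0, 7],
    [0.5, 4.5, 0, 0, 0, 0, 7],
    [0.5, 4.5, 0, 0, 0, 0, 7],
    [0.5, 4.5, 0, 0, 0, 0, 7],
    [0.5, 2.5, 0, 0, 0, 0, 7],
    [0, 1.5, 2, 0, 0, 0, 7],
    [0, 0, 2, 0, 0, 0, 7],
    [0, 0, 0, 0, -7.5, 0, 7],
    [0, 0, 0, 0, -7.5, 0, 7],
    [0, 0, 0, 0, -7.5, 0, 7],
    [0, 0, 0, 0, -7.5, 0, 7],
    [0, 0, 0, 0, 0, 0, 7],
    [0, 0, 0, 0, 0, 0, 7],
  ],
)

```text
clock: 13.18
eef_pos: [568.7, -250.9, 220.7]
eef_rot: [-3.141, 0.522, -0.051]
wrist_force: [-0.3, -0.4, -0.6]
finger_gap: 69.9
```

```bash
python3 look.py b1 [530,-248,150] 60; python3 m2.py
```

```text
scene 125 143
top 262 106
[-0.406  0.775  0.899 -0.187  1.955  1.19 ] [ 568.6 -251.2  222. ] [ 3.141  0.521 -0.052]
scene 253.0 pred 302.25Traceback (most recent call last):
  File "m2.py", line 9, in <module>
    m=hull(m&b); print(n,m.sum(),"pred",hullmask(proj(p,place(H,[518,-247,0]))).sum()); pm.append((p,m))
  File "h.py", line 22, in hull
    n,l,st,_=cv2.connectedComponentsWithStats(m.astype(np.uint8)); k=1+np.argmax(st[1:,4]); m=(l==k).astype(np.uint8)
                                                                       ~~~~~~~~~^^^^^^^^^^
    return _wrapfunc(a, 'argmax', axis=axis, out=out, **kwds)
    return bound(*args, **kwds)
ValueError: attempt to get argmax of an empty sequence
```

View pics/b1.png

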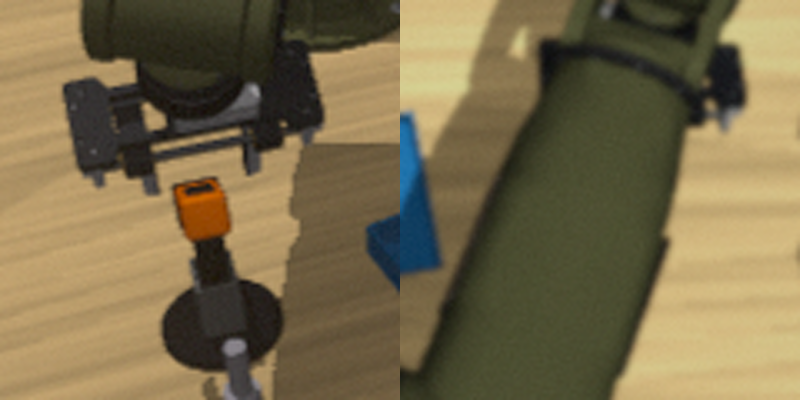

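jog_arm(
  increments=[
    [0, 0, 2, 0, 0, 0, 7],
    [0, 0, 2.5, 0, 0, 0, 7],
    [0, 0, 2, 0, 0, 0, 7],
    [0, 0, 0, 0, 0, 0, 7],
  ],
)

```text
clock: 13.88
eef_pos: [535.7, -249.4, 164.9]
eef_rot: [-3.141, 0.524, -0.052]
wrist_force: [0.1, -0.3, 0.5]
finger_gap: 69.9
```

```bash
python3 look.py b2 [530,-248,140] 50
```

```text
scene 135 155
top 271 116
[-0.421  0.737  1.091 -0.186  1.802  1.204] [ 536.8 -249.6  166.3] [ 3.141  0.522 -0.052]
```

View pics/b2.png

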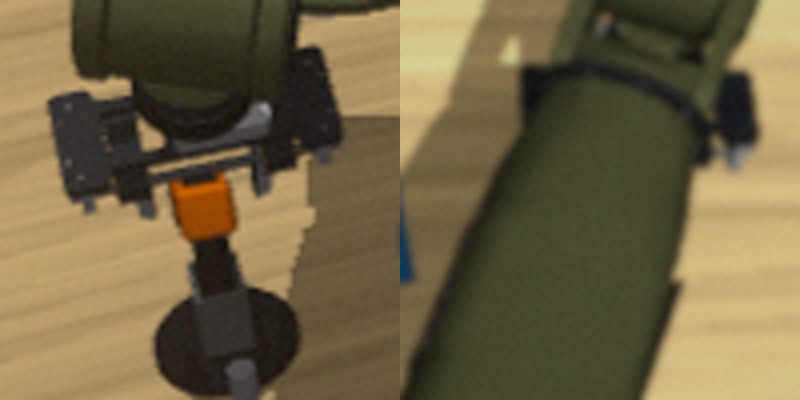

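jog_arm(
  increments=[
    [0, 0, 2, 0, 0, 0, 7],
    [0, 0, 1.4, 0, 0, 0, 7],
    [0, 0, 0, 0, 0, 0, 7],
    [0, 0, 0, 0, 0, 0, 5],
    [0, 0, 0, 0, 0, 0, 4.3],
    [0, 0, 0, 0, 0, 0, 3.2],
    [0, 0, 0, 0, 0, 0, 3.2],
    [0, 0, 0, 0, 0, 0, 3.2],
  ],
  squeeze=30,
)

```text
clock: 14.98
eef_pos: [519.5, -248.6, 135.9]
eef_rot: [3.141, 0.523, -0.052]
wrist_force: [1.2, -0.3, 1.6]
finger_gap: 39.7
```

jog_arm(
  increments=[
    [-0.25, 0, -0.433, 0, 0, 0, 3.2],
    [-0.5, 0, -0.866, 0, 0, 0, 3.2],
    [-0.5, 0, -0.866, 0, 0, 0, 3.2],
    [0, 0, 0, 0, 0, 0, 3.2],
  ],
)

```text
clock: 15.48
eef_pos: [519.7, -248.7, 161.8]
eef_rot: [3.141, 0.522, -0.052]
wrist_force: [-0.2, 0.4, -1.1]
finger_gap: 40.0
```

jog_arm(
  increments=[
    [-0.5, 0, -0.866, 0, 0, 0, 3.2],
    [-0.5, 0, -0.866, 0, 0, 0, 3.2],
    [-0.5, 0, -0.866, 0, 0, 0, 3.2],
    [-0.5, 0, -0.866, 0, 0, 0, 3.2],
    [-0.5, 0, -0.866, 0, 0, 0, 3.2],
    [-1, 0, -1.732, 0, 0, 0, 3.2],
    [-1.5, 0, -2.6, 0, 0, 0, 3.2],
    [-1.5, 0, -2.6, 0, 0, 0, 3.2],
    [0, 0, 0, 0, 0, 0, 3.2],
  ],
)

```text
clock: 16.6
eef_pos: [519.8, -248.8, 293.4]
eef_rot: [3.14, 0.519, -0.053]
wrist_force: [0.2, 0.4, -1.7]
finger_gap: 39.8
```

```bash
python3 look.py b3 [530,-248,190] 65
```

```text
scene 118 127
top 259 100
[-0.43   0.619  0.998 -0.205  2.01   1.151] [ 519.3 -248.5  290.1] [-3.141  0.524 -0.052]
```

View pics/b3.png

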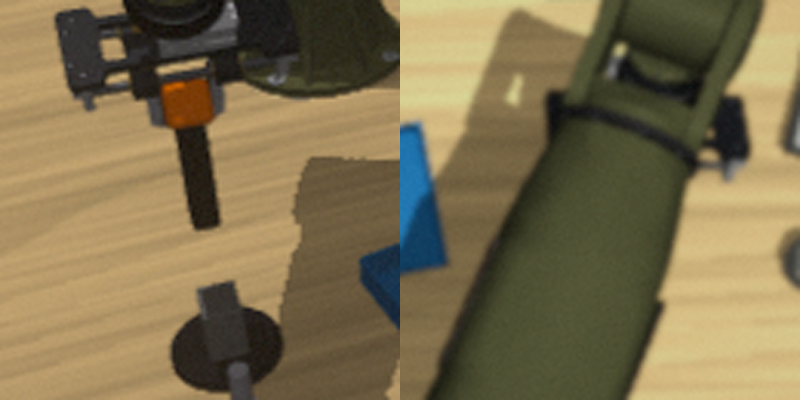

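jog_arm(
  increments=[
    [0, 0, 0, 0, 5, 0, 3.2],
    [0, 0, 0, 0, 9, 0, 3.2],
    [0, 0, 0, 0, 9, 0, 3.2],
    [0, 0, 0, 0, 9, 0, 3.2],
    [0, 0, 0, 0, 9, 0, 3.2],
    [0, 0, 0, 0, 9, 0, 3.2],
    [0, 0, 0, 0, 7, 0, 3.2],
    [0, 0, 0, 0, 3, 0, 3.2],
    [0, 0, 0, 0, 0, 0, 3.2],
  ],
)

```text
clock: 17.82
eef_pos: [518.5, -248.4, 289.3]
eef_rot: [-3.14, -0.521, -0.053]
wrist_force: [-0.7, -0.5, -2.3]
finger_gap: 40.3
```

```bash
python3 look.py b4 [530,-248,270] 65
```

```text
scene 114 103
top 264 97
[-0.628  0.082  1.71   0.346  0.93   0.845] [ 519.3 -248.5  290. ] [-3.141 -0.521 -0.052]
```

View pics/b4.png

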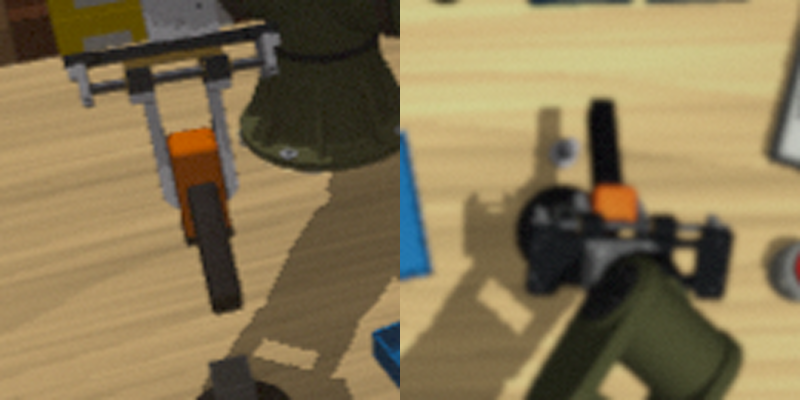

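jog_arm(
  increments=[
    [0, -2, 0, 0, 0, 0, 3.2],
    [0, -4, 0, 0, 0, 0, 3.2],
    [0, -5, 0, 0, 0, 0, 3.2],
    [0, -5, 0, 0, 0, 0, 3.2],
    [0, -5, 0, 0, 0, 0, 3.2],
    [0, -5, 0, 0, 0, 0, 3.2],
    [0, -5, 0, 0, 0, 0, 3.2],
    [0, -5, 0, 0, 0, 0, 3.2],
    [0, -5, 0, 0, 0, 0, 3.2],
    [0, -4.8, 0, 0, 0, 0, 3.2],
    [0, -3, 0, 0, 0, 0, 3.2],
    [0, -2, 0, 0, 0, 0, 3.2],
    [0, 0, 0, 3.75, 0, -6.5, 3.2],
    [0, 0, 0, 3.75, 0, -6.5, 3.2],
    [0, 0, 0, 0, 0, 0, 3.2],
  ],
)

```text
clock: 19.8
eef_pos: [545.9, 258.4, 290.4]
eef_rot: [3.141, -0.523, 0.209]
wrist_force: [0.1, -0.5, -1.5]
finger_gap: 40.1
```

```bash
python3 look.py b5 [560,258,200] 65
```

```text
scene 283 91
top 99 94
[ 0.427  0.129  1.658 -0.146  0.848  1.86 ] [545.8 258.7 290.5] [ 3.141 -0.523  0.207]
```

View pics/b5.png

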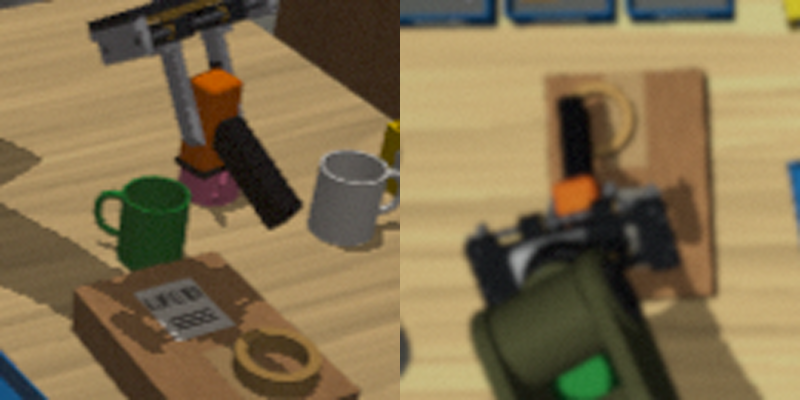

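jog_arm(
  increments=[
    [-0.5, 0, 0.87, 0, 0, 0, 3.2],
    [-1, 0, 1.73, 0, 0, 0, 3.2],
    [-1, 0, 1.73, 0, 0, 0, 3.2],
    [-1, 0, 1.73, 0, 0, 0, 3.2],
    [-0.4, 0, 0.69, 0, 0, 0, 3.2],
    [0.3, -0.1, 0.17, 0, 0, 0, 3.2],
    [0, 0, 0, 0, 0, 0, 3.2],
    [0, 0, 0, 0, 0, 0, 3.2],
  ],
)

```text
clock: 20.9
eef_pos: [549.1, 260.6, 213.5]
eef_rot: [-3.141, -0.525, 0.21]
wrist_force: [0.1, -0.1, -1.2]
finger_gap: 39.6
```

```bash
python3 look.py b6 [560,258,150] 60
cat > m3.py <<'E'
from h import *
p=camera("scene"); s=read_state()
# label by brightness/low saturation near projected place
hsv=cv2.cvtColor(p["image"],cv2.COLOR_RGB2HSV)
Q=proj(p,place(boxpts(130,110,60,60.1),[550,258.6,.017])); roi=hullmask(Q)>.5
m=((hsv[...,1]<75)&(hsv[...,2]>70)&roi)
m=cv2.morphologyEx(m.astype(np.uint8),cv2.MORPH_CLOSE,np.ones((3,3)))
hm=hull(m); print(hm.sum(), hullmask(proj(p,place(boxpts(90,70,60,60.1),[550,258.6,.017]))).sum())
v,f=fit([(p,hm)],boxpts(90,70,60,60.1),[550,258.6,.017]); print("label scene",np.round(v[:2],1),np.degrees(v[2]).round(1),round(f,3))
for nm in("scanner_head","scanner_window"):
  for q in(p,camera("top")):
    R=cv2.Rodrigues(np.array(q["rvec"]))[0]
    for d in recognise(q,nm)[:1]: print(nm,round(d["conf"],2),np.round(R.T@(np.array(d["centre"])-np.array(q["tvec"]).ravel())))
E
python3 m3.py
```

```text
scene 286 109
top 107 101
[ 0.427  0.208  1.752 -0.173  0.675  1.895] [549.  260.5 213.3] [-3.141 -0.524  0.21 ]
392.0 371.875
label scene [551.6 258.4] 1.2 0.057
scanner_head 0.77 [586. 266. 193.]
scanner_head 0.94 [587. 272. 211.]
scanner_window 0.74 [590. 260. 198.]
scanner_window 0.94 [594. 269. 215.]
```

View pics/b6.png

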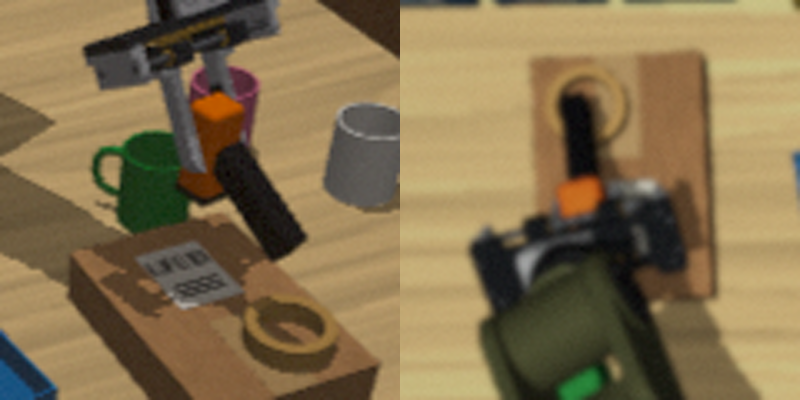

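```bash
cat > ov.py <<'E'
from h import *
from scipy.spatial.transform import Rotation as Ro
s=read_state(); T=Ro.from_euler("xyz",s["eef_rot"]); pos=np.array(s["eef_pos"])
# grasp-time tool pose & scanner frame (yaw -3)
T0=Ro.from_euler("xyz",[3.141,.523,-.052]); p0=np.array([519.5,-248.6,135.9])
def chk(head0,yaw,draw=None):
    t=np.radians(30);S=Ro.from_euler("z",yaw,degrees=True)
    L=S.apply([-np.cos(t),0,-np.sin(t)]);U=S.apply([-np.sin(t),0,np.cos(t)]);Y=S.apply([0,1,0])
    f=lambda X:pos+T.apply(T0.inv().apply(np.atleast_2d(X)-p0))
    C=[head0+a*47.5*L+b*20*Y+c*19*U for a in(-1,1) for b in(-1,1) for c in(-1,1)]
    o=np.array(head0)+12*S.apply([1,0,0])-[0,0,120]
    Hd=[o+S.apply([a*17,b*13,z]) for a in(-1,1) for b in(-1,1) for z in(0,105)]
    look=T.apply(T0.inv().apply(L))
    return f(C),f(Hd),f([head0+48*L])[0],look
if __name__=="__main__":
    C,Hd,w,look=chk(np.array([517,-248,132.]),-3)
    print("window",w.round(1),"look",look.round(3), "aim on z=60",(w+look*(60-w[2])/look[2]).round(1),"lowest",min(C[:,2].min(),Hd[:,2].min()).round(0))
    out=[]
    for n in("scene","top"):
        p=camera(n);k=5;u=proj(p,[[560,260,170]])[0].astype(int);x,y=u[0]-40,u[1]-50
        im=cv2.resize(p["image"][y:y+100,x:x+80,::-1],None,fx=k,fy=k,interpolation=cv2.INTER_CUBIC)
        for P,c in((C,(255,0,0)),(Hd,(0,255,0))):
            q=((proj(p,P)-[x,y]+.5)*k).astype(int)
            for i in range(8):
                for j in(1,2,4):
                    if not i&j: cv2.line(im,tuple(map(int,q[i])),tuple(map(int,q[i|j])),c,1)
        for P,c in((w,(0,0,255)),([550,258.6,60],(255,0,255))):
            q=((proj(p,[P])[0]-[x,y]+.5)*k).astype(int); cv2.circle(im,tuple(map(int,q)),4,c,-1)
        out.append(im)
    import sys; cv2.imwrite(f"pics/{sys.argv[1]}.png",np.hstack(out))
E
python3 ov.py ov1
```

```text
window [550.8 261.4 160.7] look [-0.001  0.001 -1.   ] aim on z=60 [550.8 261.4  60. ] lowest 144.0
```

View pics/ov1.png

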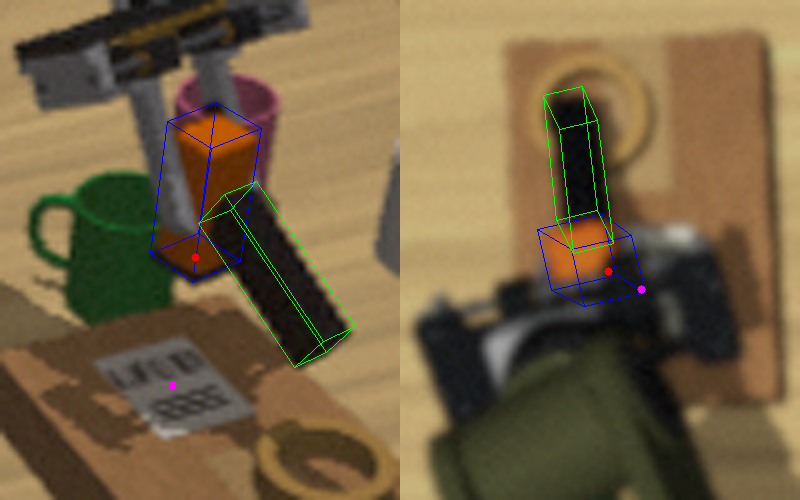

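jog_arm(
  increments=[
    [0, 0.25, 0, 0, 0, 0, 3.2],
    [0, 0, 0, 0, 0, 0, 3.2],
    [0, 0, 0, 0, 0, 0, 3.2],
    [0, 0, 0, 0, 0, 0, 3.2],
  ],
)

```text
clock: 21.95
eef_pos: [549.4, 258.0, 212.8]
eef_rot: [3.141, -0.524, 0.21]
wrist_force: [0.9, 0.2, -1.9]
finger_gap: 39.9
```

```bash
python3 ov.py ov2
python3 - <<'E'
from h import *
p=camera("scene"); cv2.imwrite("pics/fin.png",cv2.resize(p["image"][:,:,::-1],(800,600),interpolation=cv2.INTER_CUBIC))
for n,P,v,x in(("carton",boxpts(260,180,0,60),[600,259,0.017],[600,259,60]),("tray",boxpts(170,150,0,35),[553,-5,.16],[553,-5,20])):
    m,c=best_mask(p,n,x)
    if m is not None: print(n,fit([(p,m)],P,v))
E
```

```text
window [551.3 258.9 160.7] look [-0.001  0.001 -1.   ] aim on z=60 [551.2 259.   60. ] lowest 144.0
carton (array([6.02621973e+02, 2.60176912e+02, 7.20148824e-03]), np.float64(0.025053514167666435))
tray (array([ 5.54885993e+02, -5.74276155e+00,  1.49400710e-01]), np.float64(0.029395723715424538))
```

View pics/fin.png

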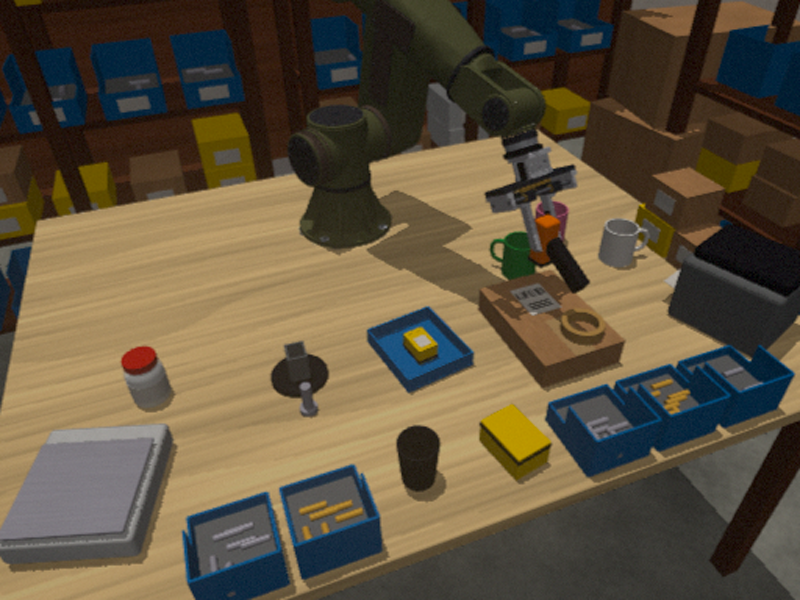

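The picture shows the yellow box upright in the tray at (421,343). The stand at (297,360) is empty. The scanner hangs nose-down over the label at (540,298). The carton, tape roll, bolt, mugs and jar look unmoved.

```bash
python3 -c "
from cell import *
print(sign_off())"
```

```text
the job is handed in; nothing more can be done
None
```

The job is done and handed in at about 22 s of the 58 s allowed; `sign_off` gave no verdict.

**What I did:** I lifted the yellow box off the label, set it upright in the middle of the blue tray and let go. I then gripped the scanner head by its flat sides and drew it straight up out of the stand. I turned it 60° nose-down and held it over the label.

**Last checks:**
- **Scanner position:** from the measured tool pose, the window is about 101 mm above the label. It points straight down at about (551, 259) mm, and I place the label centre at about (550, 259) mm. The lowest part of the scanner is at about 144 mm, clear of everything on the carton.
- **Grip:** the fingers hold at 39.9 mm on the 40 mm head, and the wrist force reads only about 2 N.
- **Carton and other things:** the carton position refits to within about 1.5 mm and 0.5° of the start. The other things look unmoved in the scene view.

**What disagreed:**
- The two cameras differed by about 6 mm in x, so I used the average.
- In the overlay check, the modelled scanner outline matched well in the scene view but was 1–2 pixels (about 5 mm) off in the top view.
- The recogniser put the scanner head and window about 35–40 mm further out in x and 30–55 mm higher for the window. It reports only the middle of the visible surface, and the fingers hid much of the head, so I trusted the overlay instead.

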